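# Load the control vials into the analyser carrier in order

### The arm

A 7-joint arm with a two-finger parallel gripper is mounted at the origin on a cart in front of the work surface, level with it; the furniture and walls round the work are solid. World frame = base frame: x ahead of the robot, y to its left, z up, the work surface at z = 0. Lengths are in m, angles in rad, forces in N, time in s.
With the tool pointing down it reaches from about 0.4 to 0.85 m from the base axis. Payload 10.4 kg.
Tool frame: the origin (TCP) lies midway between the tips of the shut fingers; the grasp point (between the pads) lies 19 mm behind it (manip.grasp_offset is the distance from the TCP to the grasp point, in m); z points along the fingers, y is the line along which they close (so a half turn about z gives the same grasp; the last joint's range is limited). The gripper opens to 85 mm and grips with 20 to 120 N. Pads are 22 mm wide; open, the fingers measure 114 mm over their backs; the gripper's body (76 mm by 85 mm) begins 54 mm behind the grasp point. The pads swing forward as they close: fully open they stand 13 mm farther back than shut.
Start: joints at [-1.17, 0.332, -0.065, 1.46, 0.022, 1.35, -0.088], TCP at [0.257, 0.57, 0.195] pointing down, gripper open.
Joint ranges: [-2.6, 2.6], [-0.5, 2.12], [-1.47, 1.34], [0.16, 2.42], [-1.27, 4.41], [0.06, 2.06], [-2.6, 2.6]. Speed limits (rad/s): [2.22, 2.22, 2.79, 2.79, 3.14, 3.14, 3.14].

### API

Orientations are given as a unit quaternion [x, y, z, w].
In Python, from workcell import manip, viewer, get_obs gives the robot as it stands (manip), with the cameras (viewer) and the readings as plain functions.
- The arm moves only by the shell command python3 jog.py [FORCE], which reads ROWS from standard input. ROWS is a JSON list of rows, 1 to 20 of them, each an object with the fields wx, wy, wz (a rotation vector in a scale on which 1.0 is 2 rad), tx, ty, tz (the shift in parts of the range, where 1.0 means 1 m), finger_gap (the opening from 0.0 (shut) to 1.0 (fully open)); a field left out counts as zero (the opening has to be given); each row is the pose to reach, as a shift and turn from the pose commanded when the command began, along the tool's axes at that moment; what a row does not reach only later rows make up. A row lasts 1/8 s, in which the tool goes at most 0.0625 m and 0.188 rad, less where a joint would pass 70% of its speed; a pose out of reach is approached as far as the arm can. The fingers move at their own pace and stop on an object; FORCE is the grip in N (left out, the last holds). Time passes only in rows, so rows that do not move let the fingers close. It prints the time, the measured TCP pose, the force, the opening and the grip force at its end. No shift or turn number may pass 1 either way. Input that does not fit is refused with a message, and nothing moves.
- get_obs(): the state, without advancing time (a new reading comes with each control period).
- viewer.camera(name): name is "side" or "top"; returns the picture (384x512x3 uint8, blue, green, red); there is no depth.
- viewer.calibration(name): a dict with "fx", "fy", "cx", "cy" (pixels), "world_from_camera" (4x4, takes a point from camera to world coordinates). Camera axes: x right, y up, looking along -z (the intrinsics and any distortion apply to the point x, -y, -z); pixel columns grow to the right and rows downward; lengths in m; the calibration is good to about 2 mm. A picture is of the moment at which its call begins. calibration takes no time and is no camera call.
- manip.hand_in(): hands the job in; it is judged then, once.
The state is a dict: "clock": time; "joint_pos": joint angles; "joint_velocities": joint speeds; "tau": joint torques, N m; "position": TCP position; "ee_rot": TCP orientation; "ft_force": force on the tool from outside, world axes, zero at the start; "torque": the same for the moment, N m; "grip_width": opening from 0.0 (shut) to 1.0 (fully open); "grasp_force": force on a finger pad.
Only numpy, scipy, OpenCV 4.12 (cv2) and the standard library are available. Lean on these libraries where they do the work, as an engineer would, in place of code of your own. Each camera call takes 0.05 s, during which the arm holds its last target. There are 200 camera calls.

### The job

The four blood control vials stand in the cold block in the order in which they were registered for this morning's run. Move them one at a time into the analyser carrier and keep that order: the vial next to the block's yellow end goes into the cup next to the carrier's yellow end, and so on along the row. Stand each vial upright on the bottom of its cup and let go; do not put one down anywhere else or tip it over, and leave the mouse, stamp and notepad where they are.

Things in the scene. Friction and masses are not known exactly. Their poses are not given: they have to be found in the camera images.
- vial_green: Clear vial with a green ribbed cap and red filling, 52 mm tall, loose, 18 g. Body 23.6 mm diameter up to 40 mm, cap 20.5 mm diameter from 38 to 52 mm. Origin: centre of the flat foot; z runs up through the cap. Starts upright in one of the four holes of the cold block; which one varies.
- vial_red: Clear vial with a red ribbed cap and red filling, 52 mm tall, loose, 18 g. Body 23.6 mm diameter up to 40 mm, cap 20.5 mm diameter from 38 to 52 mm. Origin: centre of the flat foot; z runs up through the cap. Starts upright in one of the four holes of the cold block; which one varies.
- vial_blue: Clear vial with a blue ribbed cap and red filling, 52 mm tall, loose, 18 g. Body 23.6 mm diameter up to 40 mm, cap 20.5 mm diameter from 38 to 52 mm. Origin: centre of the flat foot; z runs up through the cap. Starts upright in one of the four holes of the cold block; which one varies.
- vial_black: Clear vial with a black ribbed cap and red filling, 52 mm tall, loose, 18 g. Body 23.6 mm diameter up to 40 mm, cap 20.5 mm diameter from 38 to 52 mm. Origin: centre of the flat foot; z runs up through the cap. Starts upright in one of the four holes of the cold block; which one varies.
- cold_block: Fixed aluminium block in a blue shell, 70 x 203 x 37 mm, yellow plate across one end. Origin: middle of the hole row, on the bench; z up, y along the row towards the yellow end. Holes at x = 0, y = +66 (the first), +22, -22, -66 mm; 27 mm diameter, floor 16 mm and top face 36 mm above the bench, so a vial in it tops out at 68 mm.
- carrier: Fixed grey base with four flared white cups, 60 x 214 x 28 mm, yellow grip tab at one end. Origin: middle of the cup row, on the bench; z up, y along the row towards the yellow end. Cups at x = 0, y = +66 (the first), +22, -22, -66 mm; floor 10 mm, rim 26.5 mm above the bench; inside 32 mm diameter, flaring above 18 mm to 39 mm at the rim. A vial in it tops out at 62 mm.
- mouse: Black computer mouse, 124 x 60 x 37 mm, loose bystander between the two racks. Origin: centre of its underside.
- stamp: Rubber stamp with a dark red knob on a black base, 24 x 44 x 54 mm, loose bystander. Origin: centre of its underside.
- notepad: Notepad with a black cover, 70 x 95 x 16 mm, loose bystander. Origin: centre of its underside.

How it is judged:
By the outcome, as a careful person would: the job done as asked, in the order asked, and still so for the second after the job is handed in, with the robot touching nothing.
It also fails if it takes over 112 s, if anything falls off the work surface, if the arm or the gripper's body presses on something with over 40 N, if the wrist force passes 120 N, or if a joint passes its speed limit or range.

## Working session

There is one attempt and no reset: what is moved stays moved. The work goes in short steps, Python scripts to look and compute and a shell command to move; the robot and the scene stay as the last step left them, time stands still between calls to the robot, and variables do not carry over. Pictures are saved under pics/ and viewed, at most 14 in all, crops included, and the job is handed in when it is done.

```bash
ls; mkdir -p pics; python3 - <<'E'
from workcell import manip, viewer, get_obs
import cv2
for n in("side","top"):
    cv2.imwrite(f"pics/{n}0.png",viewer.camera(n)); c=viewer.calibration(n); print(n,c)
print(get_obs(), manip.grasp_offset)
E
```

```text
jog.py
pics
workcell.py
side {'fx': 388.61552520668397, 'fy': 388.61552520668397, 'cx': 260.74367356747337, 'cy': 189.3636402046319, 'world_from_camera': array([[-0.94737782,  0.1612098 , -0.27656224,  0.21306936],
       [-0.31988249, -0.50984971,  0.79857903,  0.88591996],
       [-0.01226642,  0.84502347,  0.5345885 ,  0.65797492],
       [ 0.        ,  0.        ,  0.        ,  1.        ]])}
top {'fx': 408.61167452319, 'fy': 408.61167452319, 'cx': 251.13635473574064, 'cy': 195.3544345200279, 'world_from_camera': array([[ 1.14195349e-02,  9.87892094e-01, -1.54721704e-01,
         3.05316537e-01],
       [-9.99934727e-01,  1.12250193e-02, -2.13080480e-03,
        -4.96813565e-02],
       [-3.68251108e-04,  1.54735938e-01,  9.87955796e-01,
         1.46836385e+00],
       [ 0.00000000e+00,  0.00000000e+00,  0.00000000e+00,
         1.00000000e+00]])}
{'clock': 0.1, 'joint_pos': array([-1.16961011,  0.33278415, -0.0647037 ,  1.46083654,  0.02160288,
        1.34994327, -0.08849284]), 'joint_velocities': array([ 0.00039002, -0.00225138, -0.00158984, -0.00256993, -0.00068621,
       -0.00090999,  0.00019837]), 'tau': array([ 1.63288991e-03, -6.26742482e+01,  4.90708533e-02, -3.92427492e+01,
        1.63865543e-02,  6.87004271e-03, -1.15697819e-06]), 'position': array([0.25685429, 0.56935658, 0.19442079]), 'ee_rot': array([ 2.10296302e-01,  9.77637488e-01, -6.29302019e-04, -1.04200961e-04]), 'ft_force': array([-0.0450363 ,  0.11235889,  0.64685888]), 'torque': array([0.02337462, 0.03606675, 0.08137789]), 'grasp_force': 0.0, 'grip_width': 0.9995931192703944} 0.0187
```

View pics/top0.png

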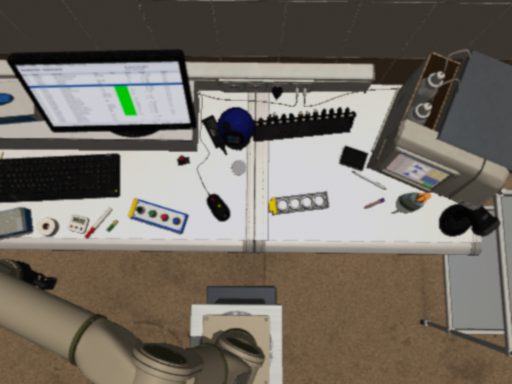

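View pics/side0.png

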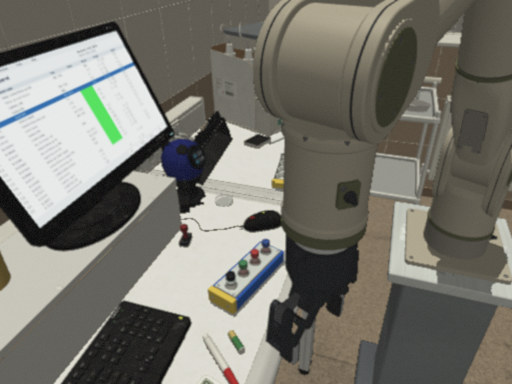

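The top view shows the block around (158,215) and the carrier around (299,203), each with its yellow end on the left (+y). Counting from yellow, the caps run black, green, red, blue. In the side view the arm hides the carrier. I'll zoom in on the block and carrier.

```bash
python3 - <<'E'
import cv2,numpy as np
t=cv2.imread("pics/top0.png");s=cv2.imread("pics/side0.png")
z=lambda im,x,y,w,h,k:cv2.resize(im[y:y+h,x:x+w],None,fx=k,fy=k,interpolation=cv2.INTER_CUBIC)
a=np.hstack([z(t,120,185,80,55,5),z(t,260,180,80,55,5)])
b=z(s,195,225,130,93,3); b2=np.zeros((b.shape[0],a.shape[1],3),np.uint8); b2[:,:b.shape[1]]=b
cv2.imwrite("pics/z0.png",np.vstack([a,b2]))
E
```

```text
(no output)
```

View pics/z0.png

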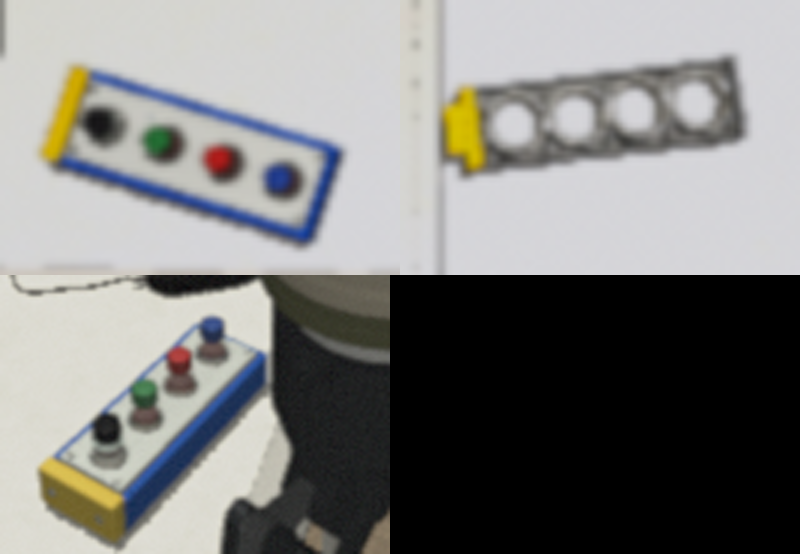

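```bash
cat > h.py <<'E'
import numpy as np,cv2
from scipy.optimize import least_squares
from scipy.spatial.transform import Rotation as R
from workcell import manip, viewer, get_obs
CAL={n:viewer.calibration(n) for n in("side","top")}
def proj(n,P):
    c=CAL[n];M=c["world_from_camera"];p=(np.atleast_2d(P)-M[:3,3])@M[:3,:3]
    return np.c_[c["cx"]+c["fx"]*p[:,0]/-p[:,2],c["cy"]-c["fy"]*p[:,1]/-p[:,2]]
def atz(n,uv,z):
    c=CAL[n];M=c["world_from_camera"]
    d=M[:3,:3]@[(uv[0]-c["cx"])/c["fx"],-(uv[1]-c["cy"])/c["fy"],-1]
    return M[:3,3]+d*(z-M[2,3])/d[2]
def tri(ut,us):
    s=least_squares(lambda P:np.r_[(proj("top",P)[0]-ut),(proj("side",P)[0]-us)],atz("top",ut,.05))
    return s.x,np.abs(s.fun).max()
Y=np.array([66,22,-22,-66])/1000
def row(q,z):  # q=x,y,yaw of row frame
    return np.c_[q[0]-np.sin(q[2])*Y,q[1]+np.cos(q[2])*Y,np.full(4,z)]
def tool(target,yaw=None):
    """shift in tool axes from measured TCP, plus rz options putting tool y along direction yaw"""
    o=get_obs();r=R.from_quat(o["ee_rot"]);y=r.apply([0,1,0]);a=np.arctan2(y[1],y[0])
    d=r.inv().apply(np.array(target)-o["position"])
    rz=None if yaw is None else [round(float((a-yaw+k*np.pi+np.pi/2)%np.pi-np.pi/2),4) for k in(0,)]
    print("tcp",o["position"].round(4),"tooly",a.round(4),"tilt",r.apply([0,0,1]).round(3),"shift",d.round(4),"rz",rz)
E
python3 - <<'E'
from h import *
t=cv2.imread("pics/top0.png").astype(int);s=cv2.imread("pics/side0.png").astype(int)
def cen(im,box,ch):
    x,y,w,h=box;c=im[y:y+h,x:x+w];o=[i for i in range(3) if i!=ch]
    wt=np.clip(c[...,ch]-c[...,o].max(-1)-15,0,60).astype(float);g=np.mgrid[y:y+h,x:x+w]
    return np.array([(g[1]*wt).sum(),(g[0]*wt).sum()])/wt.sum()
T=[np.array([139.9,209.8]),cen(t,(147,208,11,11),1),cen(t,(159,212,10,10),2),cen(t,(171,216,10,9),0)]
S=[np.array([230.5,276.8]),cen(s,(238,258,11,14),1),cen(s,(249,247,11,13),2),cen(s,(260,237,11,13),0)]
for a,b in zip(T,S): print(a.round(1),b.round(1),*[v.round(4) for v in tri(a,b)])
f=least_squares(lambda q:np.r_[(proj("top",row(q[:3],q[3]+.004))-T).ravel(),(proj("side",row(q[:3],q[3]))-S).ravel()],[.45,.33,-.2,.06])
print("block",f.x.round(4),f.fun.round(1)); print(row(f.x[:3],.036).round(4))
C=np.array([[283,205],[295.4,203.4],[307.2,202],[319.6,200.6]])
for z in (.01,.0265):
    g=least_squares(lambda q:(proj("top",row(q,z))-C).ravel(),[.45,-.15,.1]);print("carrier",z,g.x.round(4),g.fun.round(1))
bp=row(f.x[:3],.036)[0];tool([bp[0],bp[1],.15],f.x[2])
E
```

```text
[139.9 209.8] [230.5 276.8] [0.4727 0.3397 0.0581] 0.4798
[151.  212.5] [242.7 262.9] [0.4609 0.2986 0.0649] 0.0463
[163.1 216.4] [254.3 252.5] [0.4487 0.2565 0.0628] 0.0355
[175.1 220.1] [265.1 241.7] [0.4364 0.2144 0.0642] 0.153
block [ 0.4547  0.2766 -0.2697  0.0619] [-0.9 -0.6  0.2  0.1  0.1 -0.2  0.3 -0.4  0.3 -1.   0.3  0.8  0.1  0.
  0.   0.4]
[[0.4723 0.3403 0.036 ]
 [0.4605 0.2978 0.036 ]
 [0.4488 0.2554 0.036 ]
 [0.4371 0.213  0.036 ]]
carrier 0.01 [ 0.5088 -0.2276  0.1316] [ 0.1 -0.1 -0.1  0.1  0.2  0.  -0.2 -0. ]
carrier 0.0265 [ 0.5065 -0.2256  0.1318] [-0.1 -0.  -0.2  0.1  0.2  0.   0.  -0.1]
tcp [0.2569 0.5694 0.1944] tooly 1.147 tilt [-0.    -0.001 -1.   ] shift [-0.2906 -0.1202  0.0446] rz [1.4167]
```

Careful with the scale: turns go in shares of 2 rad. That gives: 1.4167 rad / 2 = 0.7084.

```bash
echo '[{"wz": 0.35, "tx": -0.1453, "ty": -0.06, "tz": 0.022, "finger_gap": 0.6}, {"wz": 0.7084, "tx": -0.2906, "ty": -0.1202, "tz": 0.0446, "finger_gap": 0.6}, {"wz": 0.7084, "tx": -0.2906, "ty": -0.1202, "tz": 0.0446, "finger_gap": 0.6}, {"wz": 0.7084, "tx": -0.2906, "ty": -0.1202, "tz": 0.0446, "finger_gap": 0.6}, {"wz": 0.7084, "tx": -0.2906, "ty": -0.1202, "tz": 0.0446, "finger_gap": 0.6}, {"wz": 0.7084, "tx": -0.2906, "ty": -0.1202, "tz": 0.0446, "finger_gap": 0.6}, {"wz": 0.7084, "tx": -0.2906, "ty": -0.1202, "tz": 0.0446, "finger_gap": 0.6}, {"wz": 0.7084, "tx": -0.2906, "ty": -0.1202, "tz": 0.0446, "finger_gap": 0.6}, {"wz": 0.7084, "tx": -0.2906, "ty": -0.1202, "tz": 0.0446, "finger_gap": 0.6}, {"wz": 0.7084, "tx": -0.2906, "ty": -0.1202, "tz": 0.0446, "finger_gap": 0.6}, {"wz": 0.7084, "tx": -0.2906, "ty": -0.1202, "tz": 0.0446, "finger_gap": 0.6}, {"wz": 0.7084, "tx": -0.2906, "ty": -0.1202, "tz": 0.0446, "finger_gap": 0.6}]' | python3 jog.py 25
python3 - <<'E'
from h import *
tool([.4723,.3403,.15],-.2697); print(get_obs()["joint_pos"].round(2))
s=viewer.camera("side"); t=viewer.camera("top")
z=lambda im,x,y,w,h,k:cv2.resize(im[y:y+h,x:x+w],None,fx=k,fy=k,interpolation=cv2.INTER_CUBIC)
cv2.imwrite("pics/v1.png",np.vstack([z(s,150,100,250,188,3)[:,:750],z(t,110,180,250,12,3)]))
cv2.imwrite("pics/s1.png",s)
E
```

```text
clock: 1.6
position: [0.4725, 0.3407, 0.1505]
ee_rot: [0.796, 0.606, 0.0, -0.0]
ft_force: [1.1, -0.0, -0.0]
grip_width: 0.602
grasp_force: 0.0
tcp [0.4725 0.3407 0.1505] tooly -0.269 tilt [ 0.  0. -1.] shift [-0.0004 -0.0001  0.0005] rz [0.0007]
[-0.93  0.27  0.27  1.65 -0.07  1.23 -0.91]
```

View pics/v1.png

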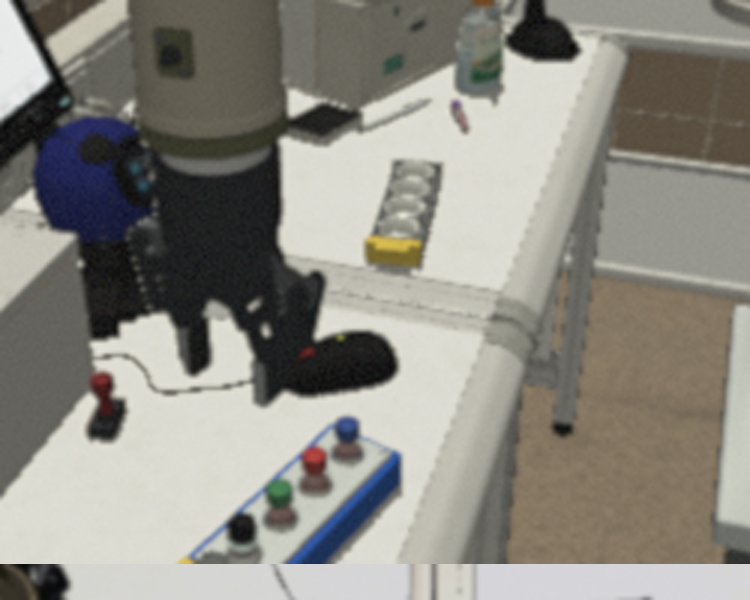

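The carrier is now clear in the side view: yellow tab at about (281,183), cups running up to about (288,156). The notepad is behind it, and the gripper hangs at about (220,220). I'll check the hand's projection and overlay the carrier model.

```bash
python3 - <<'E'
from h import *
print("tcp in side",proj("side",get_obs()["position"]).round(1),proj("top",get_obs()["position"]).round(1))
s=cv2.imread("pics/s1.png");t=cv2.imread("pics/top0.png")
k=10;a=np.linspace(0,2*np.pi,60)
def draw(im,n,x0,y0,w,h,zo):
    out=cv2.resize(im[y0:y0+h,x0:x0+w],None,fx=k,fy=k,interpolation=cv2.INTER_CUBIC)
    for z,q,r,col in((.0265,(.5065,-.2256,.1318),.0195,(0,0,255)),):
        for c in row(q,z):
            P=np.c_[c[0]+r*np.cos(a),c[1]+r*np.sin(a),a*0+z]
            uv=(proj(n,P)-[x0,y0]+.5)*k
            cv2.polylines(out,[uv.astype(int)],True,col,1)
    return out
cv2.imwrite("pics/c1.png",np.hstack([draw(s,"side",266,148,36,44,0),cv2.copyMakeBorder(draw(t,"top",272,190,43,30,0),0,140,0,0,0)]))
E
```

```text
tcp in side [[228.2 243.8]] [[131.8 205.9]]
```

View pics/c1.png

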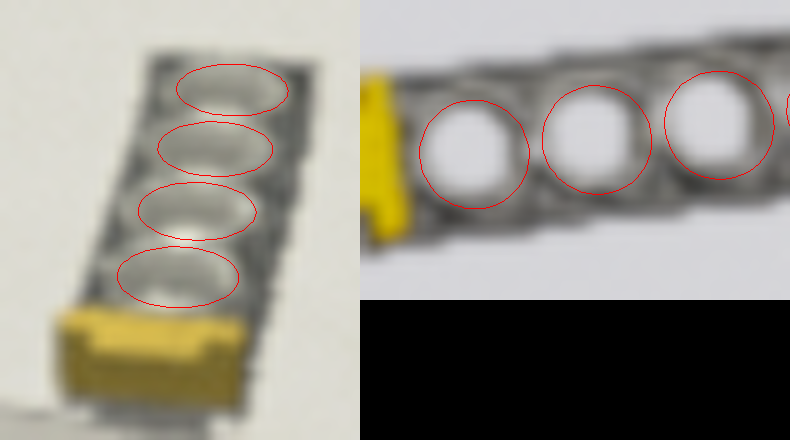

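The carrier model, set at rim height 26.5 mm, lands on the cups in both views, so the carrier is at about (0.507, -0.226) with yaw 0.132. The cap heights of 0.058–0.065 m also agree with the text. Next I grasp the black vial.

```bash
echo '[{"tz": 0.05, "finger_gap": 0.6}, {"tz": 0.09, "finger_gap": 0.6}, {"tz": 0.105, "finger_gap": 0.6}, {"tz": 0.109, "finger_gap": 0.6}, {"tz": 0.109, "finger_gap": 0.6}, {"tz": 0.109, "finger_gap": 0}, {"tz": 0.109, "finger_gap": 0}, {"tz": 0.109, "finger_gap": 0}, {"tz": 0.109, "finger_gap": 0}, {"tz": 0.109, "finger_gap": 0}, {"tz": 0.109, "finger_gap": 0}, {"tz": 0.109, "finger_gap": 0}, {"tz": 0.109, "finger_gap": 0}]' | python3 jog.py 25
python3 - <<'E'
from h import *
s=viewer.camera("side"); t=viewer.camera("top")
z=lambda im,x,y,w,h,k:cv2.resize(im[y:y+h,x:x+w],None,fx=k,fy=k,interpolation=cv2.INTER_CUBIC)
cv2.imwrite("pics/g1.png",np.hstack([z(s,185,200,100,120,4),z(t,110,170,90,120,4)]))
E
```

```text
clock: 3.32
position: [0.4725, 0.3407, 0.0415]
ee_rot: [0.796, 0.606, 0.0, -0.0]
ft_force: [-0.2, 0.8, -0.3]
grip_width: 0.002
grasp_force: 0.0
```

View pics/g1.png

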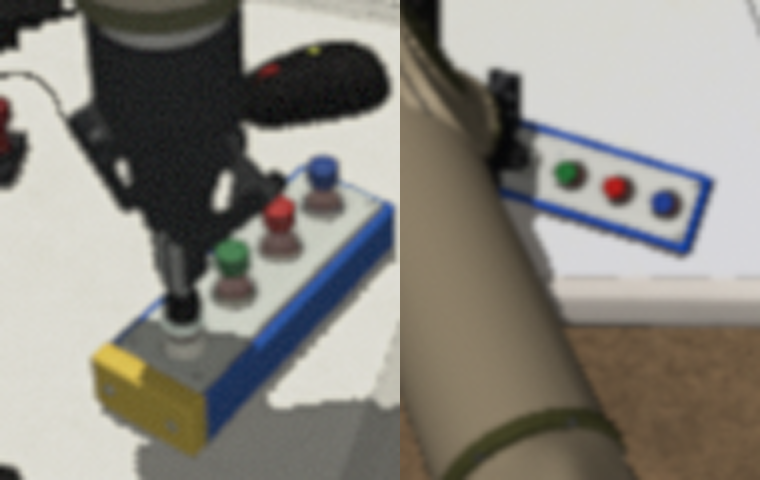

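```bash
python3 - <<'E'
from h import *
p=get_obs()["position"]
for d in (0,.02,.04): print(d,proj("side",p+[0,0,d]).round(1),proj("top",p+[0,0,d]).round(1))
s=viewer.camera("side");cv2.imwrite("pics/s2.png",s)
k=12;x0,y0=205,245
o=cv2.resize(s[y0:y0+48,x0:x0+60],None,fx=k,fy=k,interpolation=cv2.INTER_CUBIC)
for d in(0,.02): cv2.drawMarker(o,tuple(((proj("side",p+[0,0,d])[0]-[x0,y0]+.5)*k).astype(int)),(0,0,255),0,15,1)
for d in(.036,.068): cv2.drawMarker(o,tuple(((proj("side",[.4723,.3403,d])[0]-[x0,y0]+.5)*k).astype(int)),(0,255,0),1,15,1)
cv2.imwrite("pics/g2.png",o)
E
```

```text
0 [[231.1 282.8]] [[140.8 209.9]]
0.02 [[230.6 276. ]] [[139.3 209.2]]
0.04 [[230.1 269.1]] [[137.7 208.5]]
```

View pics/g2.png

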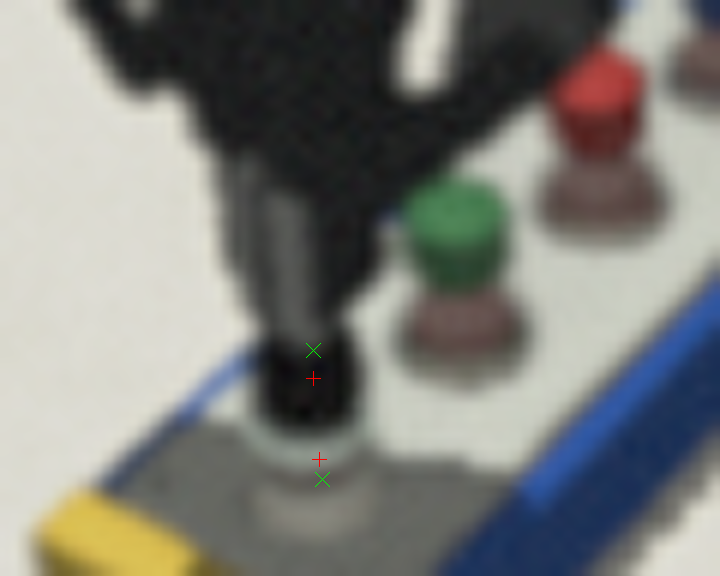

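The fingers shut on nothing. In the side picture the cap at about (230,277) is unobstructed and the fingertips end near (230,273), roughly 10 px above the reported TCP. I'll raise the arm and measure where the fingertips really are.

```bash
echo '[{"tz": -0.05, "finger_gap": 0}, {"tz": -0.1, "finger_gap": 0}, {"tz": -0.12, "finger_gap": 0}, {"ty": 0.05, "tz": -0.12, "finger_gap": 0}, {"ty": 0.1, "tz": -0.12, "finger_gap": 0}, {"ty": 0.15, "tz": -0.12, "finger_gap": 0}, {"ty": 0.15, "tz": -0.12, "finger_gap": 0}, {"ty": 0.15, "tz": -0.12, "finger_gap": 0}]' | python3 jog.py
python3 - <<'E'
from h import *
p=get_obs()["position"];S=viewer.camera("side");T=viewer.camera("top");cv2.imwrite("pics/s3.png",S);cv2.imwrite("pics/t3.png",T)
k=6;out=[]
for n,im in(("side",S),("top",T)):
    u=proj(n,p)[0];x0,y0=(u-[32,40]).astype(int)
    print(n,u.round(1),"crop origin",x0,y0)
    o=cv2.resize(im[y0:y0+64,x0:x0+64],None,fx=k,fy=k,interpolation=cv2.INTER_CUBIC)
    cv2.drawMarker(o,tuple(((u-[x0,y0]+.5)*k).astype(int)),(0,0,255),0,15,1);out.append(o)
cv2.imwrite("pics/g3.png",np.hstack(out))
E
```

```text
clock: 4.47
position: [0.6166, 0.301, 0.1611]
ee_rot: [0.796, 0.606, -0.0, -0.0]
ft_force: [-0.1, 0.3, 0.1]
grip_width: -0.001
grasp_force: 0.0
side [173.7 215.4] crop origin 141 175
top [145.5 162.1] crop origin 113 122
```

View pics/g3.png

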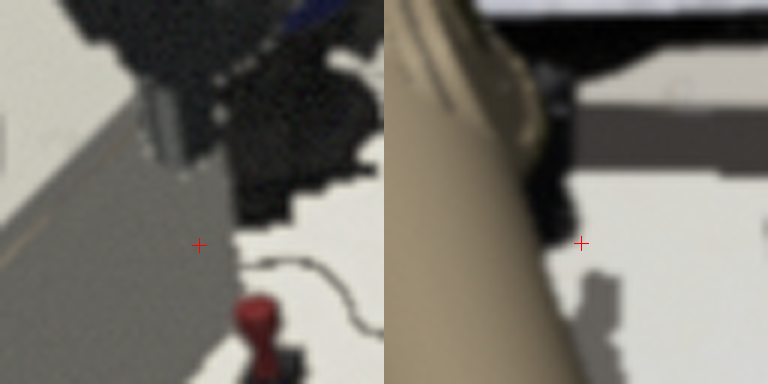

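In the tool's units: -1.57 rad / 2 = -0.785.

```bash
echo '[{"wz": -0.09, "finger_gap": 0}, {"wz": -0.18, "finger_gap": 0}, {"wz": -0.27, "finger_gap": 0}, {"wz": -0.36, "finger_gap": 0}, {"wz": -0.45, "finger_gap": 0}, {"wz": -0.54, "finger_gap": 0}, {"wz": -0.63, "finger_gap": 0}, {"wz": -0.72, "finger_gap": 0}, {"wz": -0.785, "finger_gap": 0}, {"wz": -0.785, "finger_gap": 0}, {"wz": -0.785, "finger_gap": 0}]' | python3 jog.py
python3 - <<'E'
from h import *
p=np.array([.6166,.301,.1611])
for h in(0,.02,.03,.04): print(h,proj("side",p+[0,0,h]).round(1),proj("top",p+[0,0,h]).round(1))
p=get_obs()["position"];S=viewer.camera("side");T=viewer.camera("top")
k=6;out=[]
for n,im in(("side",S),("top",T)):
    u=proj(n,p)[0];x0,y0=(u-[32,40]).astype(int)
    print(n,u.round(1),"crop origin",x0,y0)
    o=cv2.resize(im[y0:y0+64,x0:x0+64],None,fx=k,fy=k,interpolation=cv2.INTER_CUBIC)
    for h in(0,.03): cv2.drawMarker(o,tuple(((proj(n,p+[0,0,h])[0]-[x0,y0]+.5)*k).astype(int)),(0,0,255),0,15,1)
    out.append(cv2.convertScaleAbs(o,alpha=1.6,beta=20))
cv2.imwrite("pics/g4.png",np.hstack(out))
E
```

```text
clock: 5.95
position: [0.6166, 0.3012, 0.1619]
ee_rot: [0.136, 0.991, 0.0, 0.0]
ft_force: [-0.1, 0.3, -0.6]
grip_width: 0.0
grasp_force: 0.0
0 [[173.7 215.4]] [[145.5 162.1]]
0.02 [[172.5 207.9]] [[143.9 160.6]]
0.03 [[171.9 204. ]] [[143.1 159.9]]
0.04 [[171.2 200.1]] [[142.3 159.1]]
side [173.6 215.2] crop origin 141 175
top [145.3 162. ] crop origin 113 122
```

View pics/g4.png

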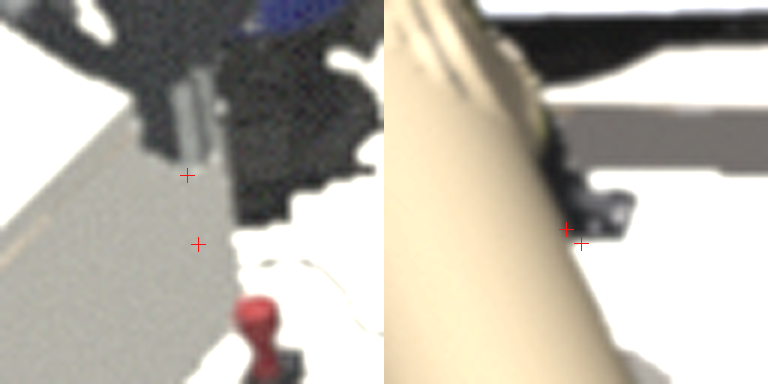

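Through a 90° yaw the tips stay at about (171,202) in the side view, while the reported TCP projects to (173.7,215). The knuckles in the top view match laterally. So the true fingertips sit about 32 mm above the reported TCP, with no sideways error, which is consistent with the hand having shut just above the cap. I'll correct for that and go back.

```bash
python3 - <<'E'
from h import *
tool([.4724,.3403,.10],-.2697)
E
```

```text
tcp [0.6168 0.301  0.1617] tooly 1.2988 tilt [ 0.  0. -1.] shift [ 0.1497 -0.0009  0.0617] rz [1.5685]
```

In the tool's units: 1.5685 rad / 2 = 0.7843.

```bash
echo '[{"wz": 0.09, "tx": 0.04, "finger_gap": 0.6}, {"wz": 0.18, "tx": 0.08, "finger_gap": 0.6}, {"wz": 0.27, "tx": 0.12, "finger_gap": 0.6}, {"wz": 0.36, "tx": 0.1497, "ty": -0.001, "finger_gap": 0.6}, {"wz": 0.45, "tx": 0.1497, "ty": -0.001, "tz": 0.02, "finger_gap": 0.6}, {"wz": 0.54, "tx": 0.1497, "ty": -0.001, "tz": 0.03, "finger_gap": 0.6}, {"wz": 0.63, "tx": 0.1497, "ty": -0.001, "tz": 0.04, "finger_gap": 0.6}, {"wz": 0.72, "tx": 0.1497, "ty": -0.001, "tz": 0.05, "finger_gap": 0.6}, {"wz": 0.7843, "tx": 0.1497, "ty": -0.001, "tz": 0.0617, "finger_gap": 0.6}, {"wz": 0.7843, "tx": 0.1497, "ty": -0.001, "tz": 0.0617, "finger_gap": 0.6}, {"wz": 0.7843, "tx": 0.1497, "ty": -0.001, "tz": 0.0617, "finger_gap": 0.6}, {"wz": 0.7843, "tx": 0.1497, "ty": -0.001, "tz": 0.0617, "finger_gap": 0.6}]' | python3 jog.py
echo '[{"tz": 0.03, "finger_gap": 0.6}, {"tz": 0.06, "finger_gap": 0.6}, {"tz": 0.075, "finger_gap": 0.6}, {"tz": 0.082, "finger_gap": 0.6}, {"tz": 0.087, "finger_gap": 0.6}, {"tz": 0.087, "finger_gap": 0.6}]' | python3 jog.py
```

```text
clock: 7.55
position: [0.4728, 0.34, 0.1004]
ee_rot: [0.795, 0.607, 0.0, -0.0]
ft_force: [0.6, 0.5, 0.3]
grip_width: 0.597
grasp_force: 0.0
clock: 8.3
position: [0.4728, 0.34, 0.0133]
ee_rot: [0.795, 0.606, 0.0, -0.0]
ft_force: [0.3, -0.7, -0.3]
grip_width: 0.596
grasp_force: 0.0
```

```bash
echo '[{"finger_gap": 0.4}, {"finger_gap": 0.2}, {"finger_gap": 0}, {"finger_gap": 0}, {"finger_gap": 0}, {"finger_gap": 0}, {"finger_gap": 0}, {"finger_gap": 0}]' | python3 jog.py 25
python3 - <<'E'
from h import *
s=viewer.camera("side");p=get_obs()["position"];k=12;x0,y0=205,245
o=cv2.resize(s[y0:y0+48,x0:x0+60],None,fx=k,fy=k,interpolation=cv2.INTER_CUBIC)
for d in(.0,.032,.051): cv2.drawMarker(o,tuple(((proj("side",p+[0,0,d])[0]-[x0,y0]+.5)*k).astype(int)),(0,0,255),0,9,1)
cv2.imwrite("pics/g5.png",o)
E
```

```text
clock: 9.3
position: [0.4729, 0.3401, 0.0134]
ee_rot: [0.795, 0.606, 0.001, -0.0]
ft_force: [-0.6, -0.9, 6.2]
grip_width: 0.258
grasp_force: 24.6
```

View pics/g5.png

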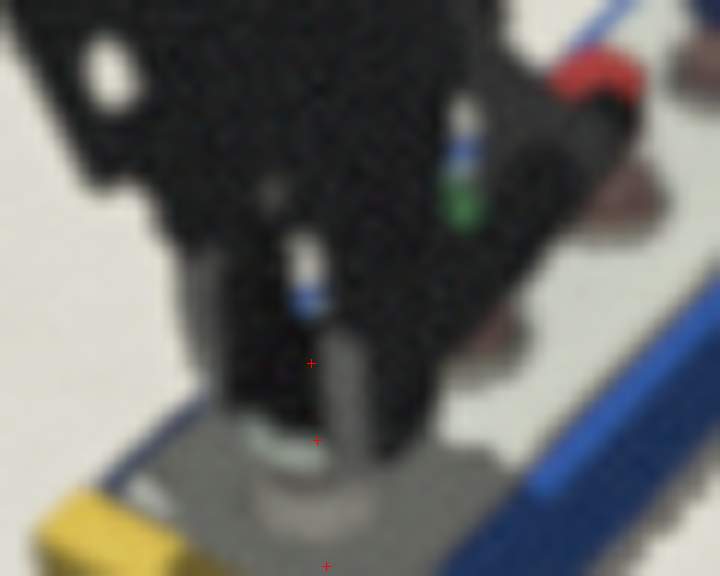

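The hand holds the cap: opening 0.258, pad force 24.6 N, with the cap between the two grey pads around (230,278). Now I lift it.

```bash
echo '[{"tz": -0.01, "finger_gap": 0}, {"tz": -0.03, "finger_gap": 0}, {"tz": -0.07, "finger_gap": 0}, {"tz": -0.11, "finger_gap": 0}, {"tz": -0.11, "finger_gap": 0}]' | python3 jog.py
python3 - <<'E'
from h import *
C=row((.507,-.2262,.1317),.1234);print(C.round(4));tool(C[0],.1317)
print(get_obs()["joint_pos"].round(2))
E
```

```text
clock: 9.98
position: [0.4741, 0.3409, 0.1265]
ee_rot: [0.795, 0.606, 0.003, -0.0]
ft_force: [0.3, 0.3, -0.2]
grip_width: 0.254
grasp_force: 24.5
[[ 0.4983 -0.1608  0.1234]
 [ 0.5041 -0.2044  0.1234]
 [ 0.5099 -0.248   0.1234]
 [ 0.5157 -0.2916  0.1234]]
tcp [0.4741 0.3409 0.1265] tooly -0.2684 tilt [ 0.004  0.004 -1.   ] shift [-0.4773  0.1564  0.0012] rz [-0.4001]
[-0.88  0.28  0.21  1.68 -0.06  1.18 -0.92]
```

In the tool's units: -0.4 rad / 2 = -0.2.

```bash
echo '[{"wz": -0.015, "tx": -0.02, "ty": 0.007, "finger_gap": 0}, {"wz": -0.03, "tx": -0.06, "ty": 0.02, "finger_gap": 0}, {"wz": -0.045, "tx": -0.11, "ty": 0.036, "finger_gap": 0}, {"wz": -0.065, "tx": -0.16, "ty": 0.052, "finger_gap": 0}, {"wz": -0.085, "tx": -0.21, "ty": 0.069, "finger_gap": 0}, {"wz": -0.105, "tx": -0.26, "ty": 0.085, "finger_gap": 0}, {"wz": -0.125, "tx": -0.31, "ty": 0.102, "finger_gap": 0}, {"wz": -0.145, "tx": -0.36, "ty": 0.118, "finger_gap": 0}, {"wz": -0.165, "tx": -0.41, "ty": 0.134, "finger_gap": 0}, {"wz": -0.185, "tx": -0.45, "ty": 0.147, "finger_gap": 0}, {"wz": -0.2, "tx": -0.47, "ty": 0.154, "finger_gap": 0}, {"wz": -0.2, "tx": -0.4773, "ty": 0.1564, "finger_gap": 0}, {"wz": -0.2, "tx": -0.4773, "ty": 0.1564, "finger_gap": 0}, {"wz": -0.2, "tx": -0.4773, "ty": 0.1564, "finger_gap": 0}, {"wz": -0.2, "tx": -0.4773, "ty": 0.1564, "finger_gap": 0}, {"wz": -0.2, "tx": -0.4773, "ty": 0.1564, "finger_gap": 0}]' | python3 jog.py
python3 - <<'E'
from h import *
tool([.4983,-.1608,.0484],.1317)
S=viewer.camera("side");T=viewer.camera("top")
o=[cv2.resize(im[y:y+64,x:x+64],None,fx=6,fy=6,interpolation=cv2.INTER_CUBIC) for im,x,y in((S,250,135),(T,255,165))]
cv2.imwrite("pics/p1.png",np.hstack(o))
E
```

```text
clock: 11.98
position: [0.4969, -0.1614, 0.1228]
ee_rot: [0.659, 0.752, 0.0, -0.0]
ft_force: [-0.5, -0.5, -0.6]
grip_width: 0.253
grasp_force: 24.5
tcp [ 0.4969 -0.1614  0.1228] tooly 0.1325 tilt [ 0.  0. -1.] shift [0.0004 0.0014 0.0744] rz [0.0008]
```

View pics/p1.png

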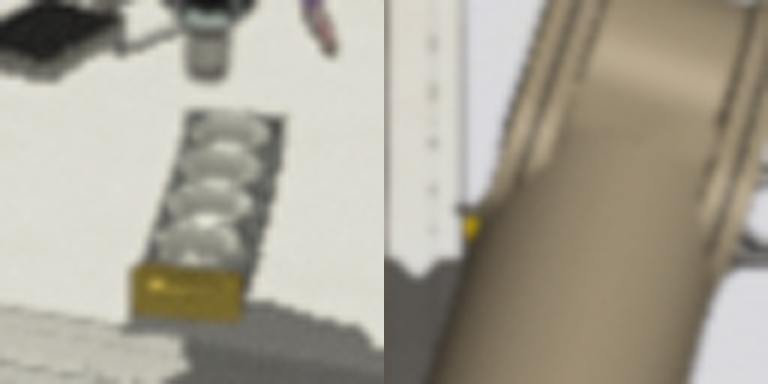

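The vial hangs upright with its foot at about (284,147), above the carrier. The cups are clear.

```bash
python3 -c "
from h import *
print(proj('side',[[.4969,-.1614,.1254],[.4969,-.1494,.1254]]).round(1))"
echo '[{"ty": 0.001, "tz": 0.03, "finger_gap": 0}, {"ty": 0.0014, "tz": 0.06, "finger_gap": 0}, {"ty": 0.0014, "tz": 0.0744, "finger_gap": 0}, {"ty": 0.0014, "tz": 0.09, "finger_gap": 0}, {"ty": 0.0014, "tz": 0.1, "finger_gap": 0}, {"ty": 0.0014, "tz": 0.106, "finger_gap": 0}, {"ty": 0.0014, "tz": 0.11, "finger_gap": 0}, {"ty": 0.0014, "tz": 0.113, "finger_gap": 0}, {"ty": 0.0014, "tz": 0.114, "finger_gap": 0}, {"ty": 0.0014, "tz": 0.114, "finger_gap": 0}]' | python3 jog.py
```

```text
[[284.3 147.3]
 [283.2 149. ]]
clock: 13.32
position: [0.4984, -0.1618, 0.0089]
ee_rot: [0.659, 0.752, 0.0, 0.0]
ft_force: [0.3, -0.4, -0.8]
grip_width: 0.251
grasp_force: 24.5
```

```bash
echo '[{"tz": 0.001, "finger_gap": 0}, {"tz": 0.0015, "finger_gap": 0}, {"tz": 0.0015, "finger_gap": 0}]' | python3 jog.py; echo '[{"finger_gap": 0.35}, {"finger_gap": 0.45}, {"finger_gap": 0.6}, {"finger_gap": 0.6}, {"tz": -0.01, "finger_gap": 0.6}, {"tz": -0.04, "finger_gap": 0.6}, {"tz": -0.08, "finger_gap": 0.6}, {"tz": -0.11, "finger_gap": 0.6}, {"tz": -0.11, "finger_gap": 0.6}]' | python3 jog.py
python3 - <<'E'
from h import *
tool([.4607,.2982,.1],-.2697)
S=viewer.camera("side");cv2.imwrite("pics/q1.png",cv2.resize(S[120:200,235:335],None,fx=6,fy=6,interpolation=cv2.INTER_CUBIC))
E
```

```text
clock: 13.7
position: [0.4984, -0.1618, 0.0074]
ee_rot: [0.659, 0.752, 0.0, 0.0]
ft_force: [-0.3, -0.9, 1.9]
grip_width: 0.249
grasp_force: 24.7
clock: 14.82
position: [0.4999, -0.1622, 0.1202]
ee_rot: [0.659, 0.752, 0.002, 0.002]
ft_force: [0.2, -0.1, -0.2]
grip_width: 0.604
grasp_force: 0.0
tcp [ 0.4999 -0.1622  0.1202] tooly 0.1316 tilt [ 0.005 -0.    -1.   ] shift [0.4616 0.0215 0.0199] rz [0.4013]
```

View pics/q1.png

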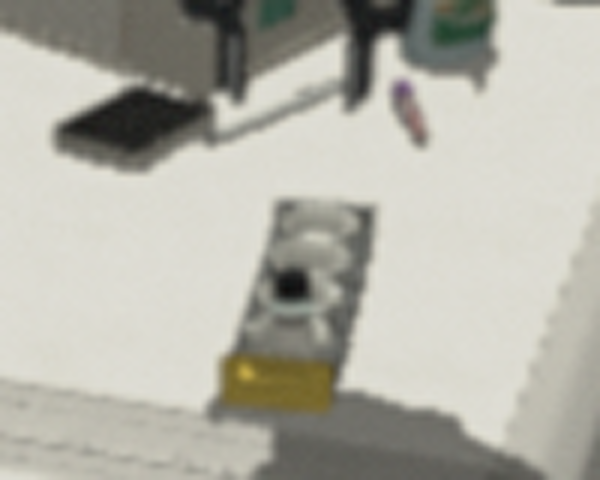

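The black vial stands upright in the first cup, cap at about (283,167), and it touched the floor exactly where predicted. Next is green.

In the tool's units: 0.4013 rad / 2 = 0.2007.

```bash
echo '[{"wz": 0.015, "tx": 0.02, "finger_gap": 0.6}, {"wz": 0.035, "tx": 0.07, "ty": 0.003, "finger_gap": 0.6}, {"wz": 0.06, "tx": 0.13, "ty": 0.005, "finger_gap": 0.6}, {"wz": 0.085, "tx": 0.19, "ty": 0.008, "finger_gap": 0.6}, {"wz": 0.11, "tx": 0.25, "ty": 0.011, "finger_gap": 0.6}, {"wz": 0.135, "tx": 0.31, "ty": 0.014, "finger_gap": 0.6}, {"wz": 0.16, "tx": 0.37, "ty": 0.017, "finger_gap": 0.6}, {"wz": 0.185, "tx": 0.43, "ty": 0.02, "finger_gap": 0.6}, {"wz": 0.2007, "tx": 0.455, "ty": 0.021, "finger_gap": 0.6}, {"wz": 0.2007, "tx": 0.4616, "ty": 0.0215, "tz": 0.01, "finger_gap": 0.6}, {"wz": 0.2007, "tx": 0.4616, "ty": 0.0215, "tz": 0.0199, "finger_gap": 0.6}, {"wz": 0.2007, "tx": 0.4616, "ty": 0.0215, "tz": 0.0199, "finger_gap": 0.6}, {"wz": 0.2007, "tx": 0.4616, "ty": 0.0215, "tz": 0.0199, "finger_gap": 0.6}, {"wz": 0.2007, "tx": 0.4616, "ty": 0.0215, "tz": 0.0199, "finger_gap": 0.6}]' | python3 jog.py
python3 -c "
from h import *
tool([.4607,.2982,.0134],-.2697)"
```

```text
clock: 16.62
position: [0.4593, 0.2983, 0.0978]
ee_rot: [0.796, 0.605, 0.0, -0.0]
ft_force: [0.1, -0.2, -0.2]
grip_width: 0.601
grasp_force: 0.0
tcp [0.4593 0.2983 0.0978] tooly -0.2703 tilt [ 0.001  0.001 -1.   ] shift [0.0003 0.0013 0.0844] rz [-0.0006]
```

```bash
echo '[{"ty": 0.001, "tz": 0.03, "finger_gap": 0.6}, {"ty": 0.0013, "tz": 0.055, "finger_gap": 0.6}, {"ty": 0.0013, "tz": 0.07, "finger_gap": 0.6}, {"ty": 0.0013, "tz": 0.08, "finger_gap": 0.6}, {"ty": 0.0013, "tz": 0.0844, "finger_gap": 0.6}, {"ty": 0.0013, "tz": 0.0844, "finger_gap": 0.6}, {"ty": 0.0013, "tz": 0.0844, "finger_gap": 0.4}, {"ty": 0.0013, "tz": 0.0844, "finger_gap": 0.2}, {"ty": 0.0013, "tz": 0.0844, "finger_gap": 0}, {"ty": 0.0013, "tz": 0.0844, "finger_gap": 0}, {"ty": 0.0013, "tz": 0.0844, "finger_gap": 0}, {"ty": 0.0013, "tz": 0.0844, "finger_gap": 0}, {"ty": 0.0013, "tz": 0.0844, "finger_gap": 0}, {"ty": 0.0013, "tz": 0.0844, "finger_gap": 0}]' | python3 jog.py 25
```

```text
clock: 18.38
position: [0.4606, 0.2987, 0.0135]
ee_rot: [0.796, 0.606, 0.001, -0.0]
ft_force: [-0.8, 0.5, 5.5]
grip_width: 0.254
grasp_force: 24.6
```

```bash
echo '[{"tz": -0.01, "finger_gap": 0}, {"tz": -0.03, "finger_gap": 0}, {"tz": -0.07, "finger_gap": 0}, {"tz": -0.11, "finger_gap": 0}, {"tz": -0.11, "finger_gap": 0}, {"tz": -0.11, "finger_gap": 0}]' | python3 jog.py
python3 -c "
from h import *
tool([.5041,-.2044,.1234],.1317)"
```

```text
clock: 19.12
position: [0.4597, 0.2981, 0.1226]
ee_rot: [0.796, 0.606, -0.0, -0.0]
ft_force: [0.4, -1.2, -0.7]
grip_width: 0.254
grasp_force: 24.5
tcp [0.4597 0.2981 0.1226] tooly -0.2694 tilt [-0.001 -0.    -1.   ] shift [-0.4725  0.1765 -0.0007] rz [-0.4011]
```

In the tool's units: -0.4 rad / 2 = -0.2.

```bash
echo '[{"wz": -0.015, "tx": -0.02, "ty": 0.007, "finger_gap": 0}, {"wz": -0.03, "tx": -0.06, "ty": 0.022, "finger_gap": 0}, {"wz": -0.045, "tx": -0.11, "ty": 0.041, "finger_gap": 0}, {"wz": -0.065, "tx": -0.16, "ty": 0.06, "finger_gap": 0}, {"wz": -0.085, "tx": -0.21, "ty": 0.078, "finger_gap": 0}, {"wz": -0.105, "tx": -0.26, "ty": 0.097, "finger_gap": 0}, {"wz": -0.125, "tx": -0.31, "ty": 0.116, "finger_gap": 0}, {"wz": -0.145, "tx": -0.36, "ty": 0.134, "finger_gap": 0}, {"wz": -0.165, "tx": -0.41, "ty": 0.153, "finger_gap": 0}, {"wz": -0.185, "tx": -0.445, "ty": 0.166, "finger_gap": 0}, {"wz": -0.2, "tx": -0.465, "ty": 0.174, "finger_gap": 0}, {"wz": -0.2, "tx": -0.4725, "ty": 0.1765, "finger_gap": 0}, {"wz": -0.2, "tx": -0.4725, "ty": 0.1765, "finger_gap": 0}, {"wz": -0.2, "tx": -0.4725, "ty": 0.1765, "finger_gap": 0}, {"wz": -0.2, "tx": -0.4725, "ty": 0.1765, "finger_gap": 0}, {"wz": -0.2, "tx": -0.4725, "ty": 0.1765, "finger_gap": 0}]' | python3 jog.py
python3 -c "
from h import *
tool([.5041,-.2044,.0075],.1317)"
```

```text
clock: 21.12
position: [0.5046, -0.2036, 0.1231]
ee_rot: [0.659, 0.752, 0.0, -0.0]
ft_force: [0.1, -0.1, -0.0]
grip_width: 0.252
grasp_force: 24.5
tcp [ 0.5046 -0.2036  0.1231] tooly 0.1312 tilt [ 0.  0. -1.] shift [-0.0008 -0.0006  0.1156] rz [-0.0005]
```

```bash
echo '[{"tx": -0.0008, "ty": -0.0006, "tz": 0.03, "finger_gap": 0}, {"tx": -0.0008, "ty": -0.0006, "tz": 0.06, "finger_gap": 0}, {"tx": -0.0008, "ty": -0.0006, "tz": 0.08, "finger_gap": 0}, {"tx": -0.0008, "ty": -0.0006, "tz": 0.095, "finger_gap": 0}, {"tx": -0.0008, "ty": -0.0006, "tz": 0.105, "finger_gap": 0}, {"tx": -0.0008, "ty": -0.0006, "tz": 0.11, "finger_gap": 0}, {"tx": -0.0008, "ty": -0.0006, "tz": 0.113, "finger_gap": 0}, {"tx": -0.0008, "ty": -0.0006, "tz": 0.115, "finger_gap": 0}, {"tx": -0.0008, "ty": -0.0006, "tz": 0.1156, "finger_gap": 0}, {"tx": -0.0008, "ty": -0.0006, "tz": 0.1156, "finger_gap": 0}]' | python3 jog.py
```

```text
clock: 22.38
position: [0.5042, -0.2051, 0.0077]
ee_rot: [0.66, 0.752, 0.0, 0.0]
ft_force: [-0.1, -0.0, 0.3]
grip_width: 0.255
grasp_force: 24.7
```

```bash
echo '[{"tz": 0.0005, "finger_gap": 0}, {"tz": 0.0005, "finger_gap": 0.35}, {"tz": 0.0005, "finger_gap": 0.45}, {"finger_gap": 0.6}, {"finger_gap": 0.6}, {"tz": -0.01, "finger_gap": 0.6}, {"tz": -0.04, "finger_gap": 0.6}, {"tz": -0.08, "finger_gap": 0.6}, {"tz": -0.11, "finger_gap": 0.6}, {"tz": -0.11, "finger_gap": 0.6}, {"tz": -0.11, "finger_gap": 0.6}]' | python3 jog.py
python3 - <<'E'
from h import *
tool([.4488,.256,.1],-.2697)
S=viewer.camera("side");cv2.imwrite("pics/q2.png",cv2.resize(S[120:200,235:335],None,fx=6,fy=6,interpolation=cv2.INTER_CUBIC))
E
```

```text
clock: 23.75
position: [0.5037, -0.2048, 0.1172]
ee_rot: [0.659, 0.752, 0.0, -0.0]
ft_force: [0.4, 0.2, 0.2]
grip_width: 0.599
grasp_force: 0.0
tcp [ 0.5037 -0.2048  0.1172] tooly 0.1306 tilt [-0.  0. -1.] shift [0.464  0.0055 0.0174] rz [0.4003]
```

View pics/q2.png

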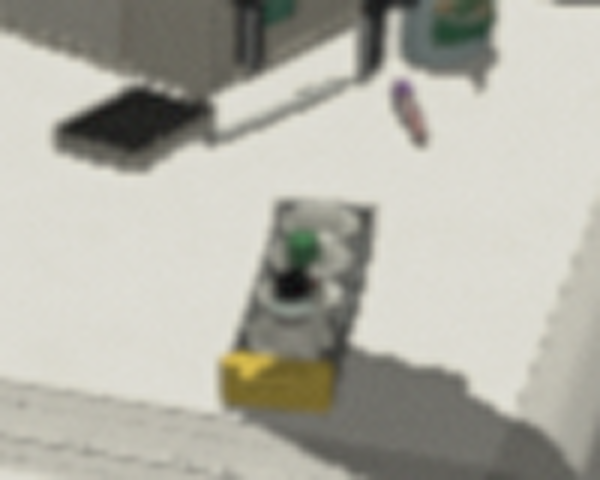

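Green stands upright in cup 2, cap at about (285,161), right behind black at (283,167). Red is next.

Careful with the scale: turns go in shares of 2 rad. That gives: 0.4003 rad / 2 = 0.2002.

```bash
echo '[{"wz": 0.015, "tx": 0.02, "finger_gap": 0.6}, {"wz": 0.035, "tx": 0.07, "ty": 0.001, "finger_gap": 0.6}, {"wz": 0.06, "tx": 0.13, "ty": 0.001, "finger_gap": 0.6}, {"wz": 0.085, "tx": 0.19, "ty": 0.002, "finger_gap": 0.6}, {"wz": 0.11, "tx": 0.25, "ty": 0.003, "finger_gap": 0.6}, {"wz": 0.135, "tx": 0.31, "ty": 0.004, "finger_gap": 0.6}, {"wz": 0.16, "tx": 0.37, "ty": 0.004, "finger_gap": 0.6}, {"wz": 0.185, "tx": 0.43, "ty": 0.005, "finger_gap": 0.6}, {"wz": 0.2002, "tx": 0.455, "ty": 0.0055, "finger_gap": 0.6}, {"wz": 0.2002, "tx": 0.464, "ty": 0.0055, "tz": 0.01, "finger_gap": 0.6}, {"wz": 0.2002, "tx": 0.464, "ty": 0.0055, "tz": 0.0174, "finger_gap": 0.6}, {"wz": 0.2002, "tx": 0.464, "ty": 0.0055, "tz": 0.0174, "finger_gap": 0.6}, {"wz": 0.2002, "tx": 0.464, "ty": 0.0055, "tz": 0.0174, "finger_gap": 0.6}, {"wz": 0.2002, "tx": 0.464, "ty": 0.0055, "tz": 0.0174, "finger_gap": 0.6}]' | python3 jog.py
python3 -c "
from h import *
tool([.4488,.256,.0134],-.2697)"
```

```text
clock: 25.55
position: [0.4494, 0.2553, 0.1004]
ee_rot: [0.796, 0.605, 0.0, -0.0]
ft_force: [-0.8, -0.0, 0.0]
grip_width: 0.602
grasp_force: 0.0
tcp [0.4494 0.2553 0.1004] tooly -0.2707 tilt [ 0.  0. -1.] shift [ 0.0004 -0.0008  0.087 ] rz [-0.001]
```

```bash
echo '[{"tz": 0.03, "finger_gap": 0.6}, {"ty": -0.0008, "tz": 0.055, "finger_gap": 0.6}, {"ty": -0.0008, "tz": 0.07, "finger_gap": 0.6}, {"ty": -0.0008, "tz": 0.082, "finger_gap": 0.6}, {"ty": -0.0008, "tz": 0.087, "finger_gap": 0.6}, {"ty": -0.0008, "tz": 0.087, "finger_gap": 0.6}, {"ty": -0.0008, "tz": 0.087, "finger_gap": 0.4}, {"ty": -0.0008, "tz": 0.087, "finger_gap": 0.2}, {"ty": -0.0008, "tz": 0.087, "finger_gap": 0}, {"ty": -0.0008, "tz": 0.087, "finger_gap": 0}, {"ty": -0.0008, "tz": 0.087, "finger_gap": 0}, {"ty": -0.0008, "tz": 0.087, "finger_gap": 0}, {"ty": -0.0008, "tz": 0.087, "finger_gap": 0}, {"ty": -0.0008, "tz": 0.087, "finger_gap": 0}]' | python3 jog.py 25
```

```text
clock: 27.3
position: [0.4487, 0.2563, 0.0136]
ee_rot: [0.796, 0.606, 0.001, -0.0]
ft_force: [-0.9, -0.5, 6.0]
grip_width: 0.253
grasp_force: 24.6
```

```bash
echo '[{"tz": -0.01, "finger_gap": 0}, {"tz": -0.03, "finger_gap": 0}, {"tz": -0.07, "finger_gap": 0}, {"tz": -0.11, "finger_gap": 0}, {"tz": -0.11, "finger_gap": 0}, {"tz": -0.11, "finger_gap": 0}]' | python3 jog.py
python3 -c "
from h import *
tool([.5099,-.248,.1234],.1317)"
```

```text
clock: 28.05
position: [0.4479, 0.2558, 0.1227]
ee_rot: [0.796, 0.606, -0.0, -0.0]
ft_force: [0.3, -0.4, 0.0]
grip_width: 0.254
grasp_force: 24.5
tcp [0.4479 0.2558 0.1227] tooly -0.2698 tilt [-0. -0. -1.] shift [-0.4691  0.194  -0.0007] rz [-0.4015]
```

In the tool's units: -0.4015 rad / 2 = -0.2008.

```bash
echo '[{"wz": -0.015, "tx": -0.02, "ty": 0.008, "finger_gap": 0}, {"wz": -0.03, "tx": -0.06, "ty": 0.025, "finger_gap": 0}, {"wz": -0.045, "tx": -0.11, "ty": 0.045, "finger_gap": 0}, {"wz": -0.065, "tx": -0.16, "ty": 0.066, "finger_gap": 0}, {"wz": -0.085, "tx": -0.21, "ty": 0.087, "finger_gap": 0}, {"wz": -0.105, "tx": -0.26, "ty": 0.107, "finger_gap": 0}, {"wz": -0.125, "tx": -0.31, "ty": 0.128, "finger_gap": 0}, {"wz": -0.145, "tx": -0.36, "ty": 0.149, "finger_gap": 0}, {"wz": -0.165, "tx": -0.41, "ty": 0.169, "finger_gap": 0}, {"wz": -0.185, "tx": -0.445, "ty": 0.184, "finger_gap": 0}, {"wz": -0.2, "tx": -0.462, "ty": 0.191, "finger_gap": 0}, {"wz": -0.2008, "tx": -0.4691, "ty": 0.194, "finger_gap": 0}, {"wz": -0.2008, "tx": -0.4691, "ty": 0.194, "finger_gap": 0}, {"wz": -0.2008, "tx": -0.4691, "ty": 0.194, "finger_gap": 0}, {"wz": -0.2008, "tx": -0.4691, "ty": 0.194, "finger_gap": 0}, {"wz": -0.2008, "tx": -0.4691, "ty": 0.194, "finger_gap": 0}]' | python3 jog.py
python3 -c "
from h import *
tool([.5099,-.248,.0075],.1317)"
```

```text
clock: 30.05
position: [0.5104, -0.2473, 0.1231]
ee_rot: [0.659, 0.752, 0.0, -0.0]
ft_force: [-0.0, -0.8, 0.0]
grip_width: 0.257
grasp_force: 24.5
tcp [ 0.5104 -0.2473  0.1231] tooly 0.1324 tilt [ 0.  0. -1.] shift [-0.0006 -0.0006  0.1156] rz [0.0007]
```

```bash
echo '[{"tx": -0.0006, "ty": -0.0006, "tz": 0.03, "finger_gap": 0}, {"tx": -0.0006, "ty": -0.0006, "tz": 0.06, "finger_gap": 0}, {"tx": -0.0006, "ty": -0.0006, "tz": 0.08, "finger_gap": 0}, {"tx": -0.0006, "ty": -0.0006, "tz": 0.095, "finger_gap": 0}, {"tx": -0.0006, "ty": -0.0006, "tz": 0.105, "finger_gap": 0}, {"tx": -0.0006, "ty": -0.0006, "tz": 0.11, "finger_gap": 0}, {"tx": -0.0006, "ty": -0.0006, "tz": 0.113, "finger_gap": 0}, {"tx": -0.0006, "ty": -0.0006, "tz": 0.115, "finger_gap": 0}, {"tx": -0.0006, "ty": -0.0006, "tz": 0.1156, "finger_gap": 0}, {"tx": -0.0006, "ty": -0.0006, "tz": 0.1156, "finger_gap": 0}]' | python3 jog.py
```

```text
clock: 31.3
position: [0.51, -0.2486, 0.0077]
ee_rot: [0.659, 0.752, 0.0, 0.0]
ft_force: [-0.0, -0.1, 1.0]
grip_width: 0.251
grasp_force: 24.7
```

```bash
echo '[{"tz": 0.0004, "finger_gap": 0}, {"tz": 0.0004, "finger_gap": 0.35}, {"tz": 0.0004, "finger_gap": 0.45}, {"finger_gap": 0.6}, {"finger_gap": 0.6}, {"tz": -0.01, "finger_gap": 0.6}, {"tz": -0.04, "finger_gap": 0.6}, {"tz": -0.08, "finger_gap": 0.6}, {"tz": -0.11, "finger_gap": 0.6}, {"tz": -0.11, "finger_gap": 0.6}, {"tz": -0.11, "finger_gap": 0.6}]' | python3 jog.py
python3 -c "
from h import *
tool([.4369,.2137,.1],-.2697)
S=viewer.camera('side');cv2.imwrite('pics/q3.png',S)
print(proj('side',row((.507,-.2262,.1317),.055)).round(1))
c=S[140:185,265:310].astype(int);m=np.argwhere(c[...,2]-c[...,:2].max(-1)>50);print('red',len(m),m.mean(0)[::-1]+[265,140])"
```

```text
clock: 32.67
position: [0.5095, -0.2483, 0.1172]
ee_rot: [0.659, 0.752, 0.0, -0.0]
ft_force: [0.1, -0.4, -0.4]
grip_width: 0.601
grasp_force: 0.0
tcp [ 0.5095 -0.2483  0.1172] tooly 0.1317 tilt [-0.  0. -1.] shift [ 0.4675 -0.0113  0.0174] rz [0.4014]
[[283.3 167.3]
 [285.3 160.9]
 [287.1 154.8]
 [288.9 149.1]]
red 10 [286.8 154. ]
```

Numerically, red is at (286.8,154) against a predicted (287.1,154.8), so it stands in cup 3. Blue is last.

In the tool's units: 0.4014 rad / 2 = 0.2007.

```bash
echo '[{"wz": 0.015, "tx": 0.02, "finger_gap": 0.6}, {"wz": 0.035, "tx": 0.07, "ty": -0.001, "finger_gap": 0.6}, {"wz": 0.06, "tx": 0.13, "ty": -0.003, "finger_gap": 0.6}, {"wz": 0.085, "tx": 0.19, "ty": -0.004, "finger_gap": 0.6}, {"wz": 0.11, "tx": 0.25, "ty": -0.006, "finger_gap": 0.6}, {"wz": 0.135, "tx": 0.31, "ty": -0.007, "finger_gap": 0.6}, {"wz": 0.16, "tx": 0.37, "ty": -0.009, "finger_gap": 0.6}, {"wz": 0.185, "tx": 0.43, "ty": -0.01, "finger_gap": 0.6}, {"wz": 0.2007, "tx": 0.455, "ty": -0.011, "finger_gap": 0.6}, {"wz": 0.2007, "tx": 0.4675, "ty": -0.0113, "tz": 0.01, "finger_gap": 0.6}, {"wz": 0.2007, "tx": 0.4675, "ty": -0.0113, "tz": 0.0174, "finger_gap": 0.6}, {"wz": 0.2007, "tx": 0.4675, "ty": -0.0113, "tz": 0.0174, "finger_gap": 0.6}, {"wz": 0.2007, "tx": 0.4675, "ty": -0.0113, "tz": 0.0174, "finger_gap": 0.6}, {"wz": 0.2007, "tx": 0.4675, "ty": -0.0113, "tz": 0.0174, "finger_gap": 0.6}]' | python3 jog.py
python3 -c "
from h import *
tool([.4369,.2137,.0134],-.2697)"
```

```text
clock: 34.48
position: [0.4375, 0.2129, 0.1003]
ee_rot: [0.796, 0.605, 0.0, -0.0]
ft_force: [0.3, -0.3, -0.1]
grip_width: 0.599
grasp_force: 0.0
tcp [0.4375 0.2129 0.1003] tooly -0.2707 tilt [ 0.  0. -1.] shift [ 0.0005 -0.0008  0.0869] rz [-0.001]
```

```bash
echo '[{"tz": 0.03, "finger_gap": 0.6}, {"ty": -0.0008, "tz": 0.055, "finger_gap": 0.6}, {"ty": -0.0008, "tz": 0.07, "finger_gap": 0.6}, {"ty": -0.0008, "tz": 0.082, "finger_gap": 0.6}, {"ty": -0.0008, "tz": 0.087, "finger_gap": 0.6}, {"ty": -0.0008, "tz": 0.087, "finger_gap": 0.6}, {"ty": -0.0008, "tz": 0.087, "finger_gap": 0.4}, {"ty": -0.0008, "tz": 0.087, "finger_gap": 0.2}, {"ty": -0.0008, "tz": 0.087, "finger_gap": 0}, {"ty": -0.0008, "tz": 0.087, "finger_gap": 0}, {"ty": -0.0008, "tz": 0.087, "finger_gap": 0}, {"ty": -0.0008, "tz": 0.087, "finger_gap": 0}, {"ty": -0.0008, "tz": 0.087, "finger_gap": 0}, {"ty": -0.0008, "tz": 0.087, "finger_gap": 0}]' | python3 jog.py 25
```

```text
clock: 36.22
position: [0.4367, 0.214, 0.0136]
ee_rot: [0.796, 0.606, 0.001, -0.0]
ft_force: [-0.7, -0.8, 5.6]
grip_width: 0.256
grasp_force: 24.5
```

```bash
echo '[{"tz": -0.01, "finger_gap": 0}, {"tz": -0.03, "finger_gap": 0}, {"tz": -0.07, "finger_gap": 0}, {"tz": -0.11, "finger_gap": 0}, {"tz": -0.11, "finger_gap": 0}, {"tz": -0.11, "finger_gap": 0}]' | python3 jog.py
python3 -c "
from h import *
tool([.5157,-.2916,.1234],.1317)"
```

```text
clock: 36.98
position: [0.436, 0.2135, 0.1227]
ee_rot: [0.796, 0.606, -0.0, -0.0]
ft_force: [-0.1, 0.3, -0.3]
grip_width: 0.256
grasp_force: 24.5
tcp [0.436  0.2135 0.1227] tooly -0.2698 tilt [-0. -0. -1.] shift [-0.4656  0.2114 -0.0007] rz [-0.4015]
```

In the tool's units: -0.4015 rad / 2 = -0.2008.

```bash
echo '[{"wz": -0.015, "tx": -0.02, "ty": 0.009, "finger_gap": 0}, {"wz": -0.03, "tx": -0.06, "ty": 0.027, "finger_gap": 0}, {"wz": -0.045, "tx": -0.11, "ty": 0.05, "finger_gap": 0}, {"wz": -0.065, "tx": -0.16, "ty": 0.073, "finger_gap": 0}, {"wz": -0.085, "tx": -0.21, "ty": 0.095, "finger_gap": 0}, {"wz": -0.105, "tx": -0.26, "ty": 0.118, "finger_gap": 0}, {"wz": -0.125, "tx": -0.31, "ty": 0.141, "finger_gap": 0}, {"wz": -0.145, "tx": -0.36, "ty": 0.163, "finger_gap": 0}, {"wz": -0.165, "tx": -0.41, "ty": 0.186, "finger_gap": 0}, {"wz": -0.185, "tx": -0.445, "ty": 0.202, "finger_gap": 0}, {"wz": -0.2, "tx": -0.46, "ty": 0.209, "finger_gap": 0}, {"wz": -0.2008, "tx": -0.4656, "ty": 0.2114, "finger_gap": 0}, {"wz": -0.2008, "tx": -0.4656, "ty": 0.2114, "finger_gap": 0}, {"wz": -0.2008, "tx": -0.4656, "ty": 0.2114, "finger_gap": 0}, {"wz": -0.2008, "tx": -0.4656, "ty": 0.2114, "finger_gap": 0}, {"wz": -0.2008, "tx": -0.4656, "ty": 0.2114, "finger_gap": 0}]' | python3 jog.py
python3 -c "
from h import *
tool([.5157,-.2916,.0075],.1317)"
```

```text
clock: 38.98
position: [0.5162, -0.2909, 0.1231]
ee_rot: [0.659, 0.752, 0.0, 0.0]
ft_force: [-0.7, 0.7, -0.4]
grip_width: 0.254
grasp_force: 24.5
tcp [ 0.5162 -0.2909  0.1231] tooly 0.1325 tilt [ 0.  0. -1.] shift [-0.0007 -0.0006  0.1156] rz [0.0008]
```

```bash
echo '[{"tx": -0.0006, "ty": -0.0006, "tz": 0.03, "finger_gap": 0}, {"tx": -0.0006, "ty": -0.0006, "tz": 0.06, "finger_gap": 0}, {"tx": -0.0006, "ty": -0.0006, "tz": 0.08, "finger_gap": 0}, {"tx": -0.0006, "ty": -0.0006, "tz": 0.095, "finger_gap": 0}, {"tx": -0.0006, "ty": -0.0006, "tz": 0.105, "finger_gap": 0}, {"tx": -0.0006, "ty": -0.0006, "tz": 0.11, "finger_gap": 0}, {"tx": -0.0006, "ty": -0.0006, "tz": 0.113, "finger_gap": 0}, {"tx": -0.0006, "ty": -0.0006, "tz": 0.115, "finger_gap": 0}, {"tx": -0.0006, "ty": -0.0006, "tz": 0.1156, "finger_gap": 0}, {"tx": -0.0006, "ty": -0.0006, "tz": 0.1156, "finger_gap": 0}]' | python3 jog.py
```

```text
clock: 40.22
position: [0.5158, -0.2923, 0.0077]
ee_rot: [0.659, 0.752, 0.0, 0.0]
ft_force: [-1.2, -0.2, 2.3]
grip_width: 0.257
grasp_force: 24.7
```

Release, rise, then pull clear towards the robot's left for a last look.

```bash
echo '[{"finger_gap": 0}, {"finger_gap": 0.35}, {"finger_gap": 0.45}, {"finger_gap": 0.6}, {"finger_gap": 0.6}, {"tz": -0.01, "finger_gap": 0.6}, {"tz": -0.04, "finger_gap": 0.6}, {"tz": -0.08, "finger_gap": 0.6}, {"tz": -0.13, "finger_gap": 0.6}, {"tx": 0.04, "tz": -0.15, "finger_gap": 0.6}, {"tx": 0.1, "tz": -0.15, "finger_gap": 0.6}, {"tx": 0.16, "tz": -0.15, "finger_gap": 0.6}, {"tx": 0.22, "tz": -0.15, "finger_gap": 0.6}, {"tx": 0.28, "tz": -0.15, "finger_gap": 0.6}, {"tx": 0.34, "tz": -0.15, "finger_gap": 0.6}, {"tx": 0.4, "tz": -0.15, "finger_gap": 0.6}, {"tx": 0.45, "tz": -0.15, "finger_gap": 0.6}, {"tx": 0.45, "tz": -0.15, "finger_gap": 0.6}, {"tx": 0.45, "tz": -0.15, "finger_gap": 0.6}]' | python3 jog.py
python3 - <<'E'
from h import *
S=viewer.camera("side");T=viewer.camera("top")
o=[cv2.resize(im[y:y+h,x:x+w],(780,int(780*h/w)),interpolation=cv2.INTER_CUBIC) for im,x,y,w,h in((S,190,130,130,55),(T,170,140,210,70))]
cv2.imwrite("pics/end.png",np.vstack(o))
E
```

```text
clock: 42.6
position: [0.4567, 0.1531, 0.1578]
ee_rot: [0.659, 0.752, 0.0, 0.0]
ft_force: [-0.5, -1.1, 0.9]
grip_width: 0.596
grasp_force: 0.0
```

View pics/end.png

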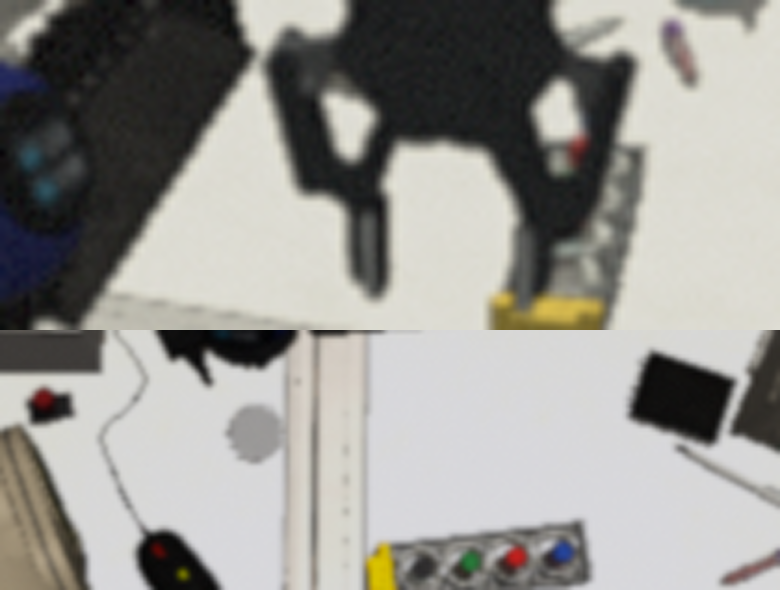

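The top view shows black, green, red and blue running from the carrier's yellow end, each cap centred in its cup. The mouse, stamp and notepad look undisturbed and the arm is clear.

```bash
python3 -c "
from workcell import manip, viewer, get_obs
print(manip.hand_in())"
```

```text
the job is handed in; nothing more can be done
None
```

All four vials stand upright in the carrier in the block's order (black, green, red, blue from the yellow end), the bystanders look unmoved, and the job was handed in at about 43 s.

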